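# Correct a medicine order and pile it in the basket

## Robot

A 7-joint arm with a two-finger parallel gripper is mounted at the origin on the work surface. World frame = base frame: x ahead of the robot, y to its left, z up, the work surface at z = 0. Lengths are in m, angles in rad, forces in N, time in s.
With the tool pointing down it reaches from about 0.4 to 0.875 m from the base axis. Payload 19.3 kg.
Tool frame: the origin (TCP) lies between the finger pads; the fingertips stand 8 mm ahead of it and the grasp point (between the pads) lies 11 mm behind it; z points along the fingers, y is the line along which they close (so a half turn about z gives the same grasp; the last joint's range is limited). The gripper opens to 85 mm and grips with 20 to 120 N. Pads are 22 mm wide; open, the fingers measure 114 mm over their backs; the gripper's body (76 mm by 85 mm) begins 54 mm behind the grasp point. The pads swing forward as they close: fully open they stand 13 mm farther back than shut.
Start: joints at [-1.37, 0.521, -0.036, 1.599, 0.021, 1.021, -0.113], TCP at [0.167, 0.602, 0.239] pointing down, gripper open.
Joint ranges: [-2.91, 2.91], [-0.3, 2.13], [-1.5, 1.42], [0.17, 2.43], [-1.26, 4.41], [0.16, 1.93], [-2.52, 2.52]. Speed limits (rad/s): [1.89, 1.89, 2.39, 2.39, 3.01, 3.01, 3.01].

## Interface

Orientations are given as a 3x3 rotation matrix whose columns are the frame's x, y, z axes.
In Python, from station import r gives the robot as it stands.
- The arm moves only by the tool arm_command, never from a script. Its argument "rows" is a list of rows, each a list of 5 numbers: the opening in per cent of the stroke, from 0 (shut) to 100 (fully open), then the shift along the tool's x, y, z in m, then the turn about the tool's z in rad. A call has 1 to 12 rows; each row shifts and turns the commanded pose from where the row before left it, along the tool's axes as they then stand; what a row does not reach is not made up. A row lasts 1/12 s, in which the tool goes at most 41.7 mm and 7.16 degrees, less where a joint would pass 70% of its speed; a pose out of reach is approached as far as the arm can. A call with a gripper value outside its range is refused whole. The fingers move at their own pace and stop on an object; "newtons" is the grip in N (left out, the last holds). Time passes only in rows, so rows that do not move let the fingers close. It gives the time, the measured TCP pose, the force, the opening and the grip force at its end, in the units of the state.
- r.get_state(): the state, without advancing time (a new reading comes with each control period).
- r.snapshot(name): name is "scene" or "top"; returns the picture (384x512x3 uint8, red, green, blue); there is no depth.
- r.camera_model(name): a dict with "vfov" (degrees; the focal length in pixels is half the picture's height over the tangent of half this angle, whatever the lens; pixels are square), "cx", "cy" (the principal point, pixels), "rvec" (rotation vector, rad) and "tvec" (3), from world to camera coordinates, as OpenCV has them. Camera axes: x right, y down, z forward; pixel columns grow to the right and rows downward; lengths in m; the calibration is good to about 2 mm. A picture is of the moment at which its call begins. camera_model takes no time and is no camera call.
- r.hand_in(): hands the job in; it is judged then, once.
The state is a dict: "t": time; "q": joint angles; "qvel": joint speeds; "joint_efforts": joint torques, N m; "tool_pos": TCP position; "orientation": TCP orientation; "contact_force": force on the tool from outside, world axes, zero at the start; "torque": the same for the moment, N m; "gripper_width": opening from 0.0 (shut) to 1.0 (fully open); "grasp_force": force on a finger pad.
Only numpy, scipy, OpenCV 4.12 (cv2) and the standard library are available. Lean on these libraries where they do the work, as an engineer would, in place of code of your own. Each camera call takes 0.05 s, during which the arm holds its last target. There are 200 camera calls.

## Task

This order is for the three flat cartons lying on the counter and the capped vial already standing in the green basket: the other carton in the basket was picked by mistake, so lay it in the grey returns tray. Then put the three flat cartons into the basket as one tidy pile for banding, the largest flat on the basket's floor, the medium one centred and square on top of it, and the smallest centred and square on that. Leave the vial standing where it is, and do not knock over or push aside the amber bottle or the white pot on the counter.

Things in the scene. Friction and masses are not known exactly. Their poses are not given: they have to be found in the camera images.
- basket: Green perforated plastic order basket, 320 mm (its x) by 230 mm (its y) outside and 62 mm high, fixed to the counter during the job. Walls 5 mm thick with a rim turned out 10 mm at the top; inside it is 310 by 220 mm. Origin at the centre of its underside; the floor inside is 4 mm above the origin. It stands to the left or the right, turned up to 0.15 rad. At the start the vial stands towards one end of its x axis and a long slim carton lies across towards the other end.
- returns: Grey plastic returns tray, 230 mm (its x) by 160 mm (its y) and 30 mm high, open on top, walls 4 mm, empty, fixed, on the side opposite the basket. Origin at the centre of its underside; its floor is 4 mm above the origin.
- large_mid (a point): Largest flat carton: white card printed with a blue band, 112 x 60 mm and 30 mm thick, about 110 g, lying flat on the counter. Origin at its centre, half-way up; its x axis runs along its length, y across, z up (the long sides are the ones to grip).
- medium_mid (a point): Medium flat carton: white card with a blue band, 88 x 50 mm and 24 mm thick, about 70 g, lying flat on the counter. Origin at its centre, half-way up; its x axis runs along its length, y across, z up (the long sides are the ones to grip).
- small_mid (a point): Smallest flat carton: white card with a blue band, 64 x 38 mm and 20 mm thick, about 35 g, lying flat on the counter. Origin at its centre, half-way up; its x axis runs along its length, y across, z up (the long sides are the ones to grip).
- slim_mid (a point): Long slim carton with a square section: white card with a blue band, 125 x 34 mm and 34 mm high, about 60 g, lying across the basket's floor at the start. Origin at its centre, half-way up; its x axis runs along its length, y across, z up (the long sides are the ones to grip).
- vial_mid (a point): Small glass vial with a paper label, a metal collar and a round white cap, 36 mm in diameter and 64 mm high, about 70 g, standing in the basket. Origin on its axis, half-way up; z is its axis.
- syrup_mid (a point): Amber glass bottle with a white cap, 44 mm in diameter and 85 mm high, standing loose on the counter, nearer the robot than the cartons. Not part of the order. Origin on its axis, half-way up.
- pot_mid (a point): White round pot with a lid, 48 mm in diameter and 42 mm high, standing loose on the counter near the cartons. Not part of the order. Origin on its axis, half-way up.

How it is judged:
At the end, for the whole second after the job is handed in: The slim carton lies on the floor of the returns tray; the largest carton lies flat on the basket's floor, the medium one flat on it and the smallest flat on that, each centred within 15 mm and square within 0.26 rad (15 degrees) of the one below; the vial stands upright in the basket; all at rest (z of large_mid in the frame of basket between 0.012 and 0.026 m and x of large_mid in the frame of basket between -0.13 and 0.13 m and y of large_mid in the frame of basket between -0.09 and 0.09 m and angle between each of large_mid, medium_mid, small_mid's own z axis and vertical below 0.1 rad and horizontal distance between medium_mid and large_mid below 0.015 m and angle between the x axis of medium_mid and the x axis of large_mid, either way round below 0.26 rad and z of medium_mid in the frame of large_mid between 0.021 and 0.033 m and horizontal distance between small_mid and medium_mid below 0.015 m and angle between the x axis of small_mid and the x axis of medium_mid, either way round below 0.26 rad and z of small_mid in the frame of medium_mid between 0.016 and 0.028 m and angle between vial_mid's own z axis and vertical below 0.15 rad and z of vial_mid in the frame of basket between 0.028 and 0.044 m and x of vial_mid in the frame of basket between -0.15 and 0.15 m and y of vial_mid in the frame of basket between -0.11 and 0.11 m and z of slim_mid in the frame of returns between 0.008 and 0.034 m and x of slim_mid in the frame of returns between -0.11 and 0.11 m and y of slim_mid in the frame of returns between -0.076 and 0.076 m and linear speed of each of large, medium, small, slim, vial below 0.02 m/s); the robot touches nothing.
It fails at once if the vial is knocked over, lifted or shifted by more than 25 mm (angle between vial_mid's own z axis and vertical above 0.35 rad or distance of vial_mid from where it was at the start of the episode above 0.025 m).
It fails at once if the amber bottle is knocked over or shifted by more than 25 mm (angle between syrup_mid's own z axis and vertical above 0.35 rad or distance of syrup_mid from where it was at the start of the episode above 0.025 m).
It fails at once if the white pot is knocked over or shifted by more than 25 mm (angle between pot_mid's own z axis and vertical above 0.35 rad or distance of pot_mid from where it was at the start of the episode above 0.025 m).
It also fails if it takes over 99 s, if anything falls off the work surface, if the arm or the gripper's body presses on something with over 40 N, if the wrist force passes 120 N, or if a joint passes its speed limit or range.

## Working session

There is one attempt and no reset: what is moved stays moved. The work goes in short steps, Python scripts to look and compute and a tool call to move; the robot and the scene stay as the last step left them, time stands still between calls to the robot, and variables do not carry over. Pictures are saved under pics/ and viewed, at most 14 in all, crops included, and the job is handed in when it is done.

Besides the shell and the picture viewer there is one more tool, called after "Call:" as name([rows], argument=value, ...), one row to a line, values as JSON. arm_command: Moves the arm, as the interface text tells. Its arguments: {"type":"object","properties":{"rows":{"type":"array","items":{"type":"array","items":{"type":"number"}}},"newtons":{"type":"number"}},"required":["rows"]}

```bash
ls; mkdir -p pics; cat > h.py <<'E'
import numpy as np, cv2
from station import r
def cam(n):
    m=r.camera_model(n); f=192/np.tan(np.radians(m["vfov"])/2)
    K=np.array([[f,0,m["cx"]],[0,f,m["cy"]],[0,0,1]]); R,_=cv2.Rodrigues(np.array(m["rvec"],float)); return K,R,np.array(m["tvec"],float).ravel()
def px2w(n,u,v,z):
    K,R,t=cam(n); d=R.T@np.linalg.inv(K)@[u,v,1]; c=-R.T@t
    return c+d*(z-c[2])/d[2]
def w2px(n,p):
    K,R,t=cam(n); q=K@(R@np.asarray(p)+t); return q[:2]/q[2]
def snap(n,f,crop=None,s=1):
    im=r.snapshot(n)[:,:,::-1]
    if crop: a,b,c,d=crop; im=im[b:d,a:c]
    cv2.imwrite("pics/"+f,cv2.resize(im,None,fx=s,fy=s,interpolation=cv2.INTER_CUBIC))
E
python3 - <<'E'
from h import *
print(r.get_state())
for n in("top","scene"):
    snap(n,n+"0.png",s=1.55); K,R,t=cam(n); print(n,K[0,0],K[0,2],K[1,2],-R.T@t,R[2], r.camera_model(n).keys())
E
```

```text
pics
{'t': 0.0, 'q': array([-1.37020301,  0.52199822, -0.03632577,  1.59995954,  0.0212034 ,
        1.02108022, -0.1128228 ]), 'qvel': array([-0.00027899, -0.00058958, -0.00100616, -0.00041622, -0.00094262,
       -0.00019502,  0.00059409]), 'joint_efforts': array([-5.32435515e-04, -9.27083874e+01,  1.97979301e+00, -3.69957411e+01,
        1.78706681e-02,  7.65691133e-03,  3.89612950e-06]), 'tool_pos': array([0.16713942, 0.60192788, 0.23875293]), 'orientation': array([[-9.63550093e-01,  2.67527897e-01, -2.08244885e-04],
       [ 2.67527967e-01,  9.63549535e-01, -1.03960166e-03],
       [-7.74681840e-05, -1.05741961e-03, -9.99999438e-01]]), 'contact_force': array([-0.08630352,  0.31079516, -0.38132922]), 'torque': array([-0.05807805,  0.02600719, -0.03143134]), 'grasp_force': 0.0, 'gripper_width': 1.0017272465606772}
top 365.18815863366814 254.43309913523987 193.57349119495498 [ 0.34414493 -0.01427163  1.04509439] [ 1.87315690e-01 -3.47831720e-04 -9.82299705e-01] dict_keys(['vfov', 'cx', 'cy', 'rvec', 'tvec'])
scene 397.51130751866793 256.1255022674659 187.7965252132368 [ 1.33120417 -0.0114203   0.75528156] [-0.74659275  0.02294642 -0.6648855 ] dict_keys(['vfov', 'cx', 'cy', 'rvec', 'tvec'])
```

View pics/top0.png

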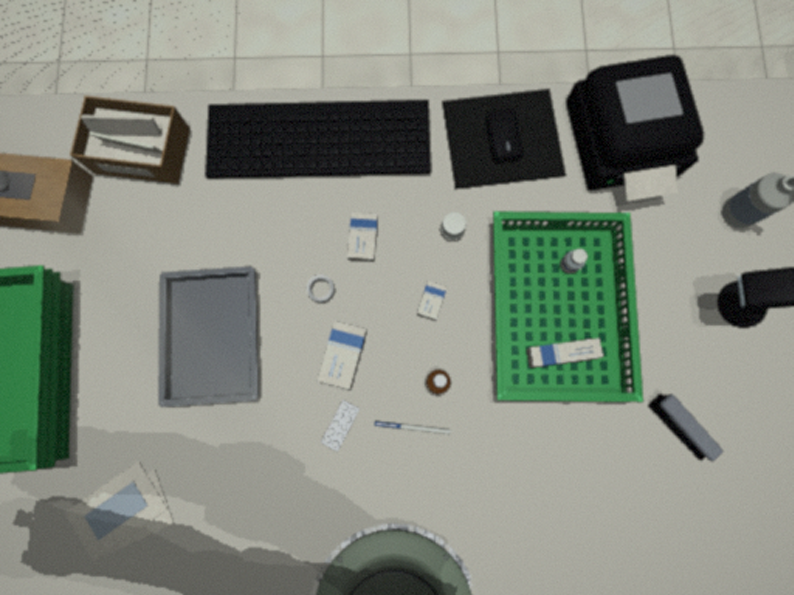

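View pics/scene0.png

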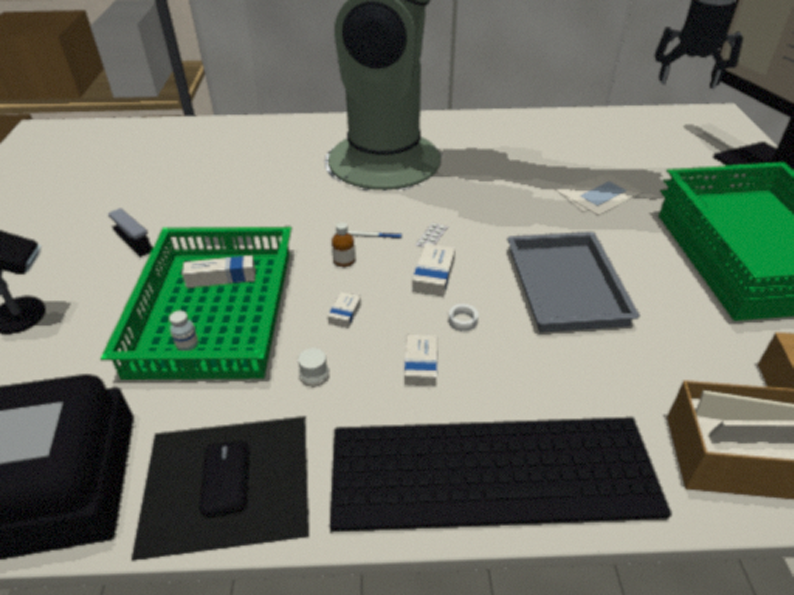

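The top view shows the basket on the right (about 490-640, 210-400), with the vial at (573,258) and the slim carton at (566,353). The returns tray is on the left (160-258, 268-405). The cartons are at (362,237), (343,356) and (431,300), the pot at (453,224) and the bottle at (438,381). I'll enlarge this next.

```bash
python3 - <<'E'
from h import *
snap("top","top1.png",(200,132,420,264),3.6)
snap("top","top2.png",(95,160,175,270),5)
E
```

```text
(no output)
```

View pics/top1.png

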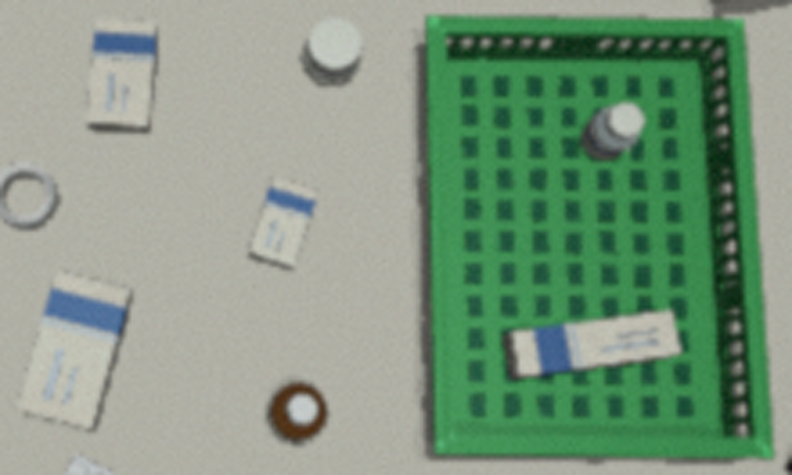

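Crop of top1: medium top corners are about (95,28)-(157,26)-(151,126)-(89,121). Large is (57,275)-(131,292)-(96,428)-(22,408), and small is (275,181)-(317,193)-(293,265)-(251,254). Slim is (516,331)-(674,311)-(683,352)-(522,375). The vial cap is at (627,119), the pot at (335,44) and the bottle cap at (303,409).

```bash
python3 - <<'E'
from h import *
def P(u,v,z,o=(200,132),s=3.6): return px2w("top",(u+.5)/s-.5+o[0],(v+.5)/s-.5+o[1],z)
q=dict(large=(.03,[(57,275),(131,292),(96,428),(22,408)]),medium=(.024,[(95,28),(157,26),(151,126),(89,121)]),small=(.02,[(275,181),(317,193),(293,265),(251,254)]),
slim=(.038,[(516,331),(674,311),(683,352),(522,375)]),basket=(.062,[(428,17),(742,20),(772,456),(436,454)]))
q['ret']=(.03,None)
for k,(z,c) in q.items():
    if c: w=np.array([P(*a,z) for a in c])
    else: w=np.array([px2w("top",u/1.55,v/1.55,z) for u,v in [(160,269),(256,266),(260,402),(160,406)]])
    c=w.mean(0); e=[np.linalg.norm(w[i]-w[(i+1)%4])*1e3 for i in range(4)]
    A=(w[0]+w[1]-w[2]-w[3])/2; B=(w[0]+w[3]-w[1]-w[2])/2
    print(k,c[:2].round(4),np.round(e),"vertical-axis yaw",np.arctan2(A[1],A[0]).round(3),"horiz",np.arctan2(B[1],B[0]).round(3))
for n,u,v,z in(("vial",627,119,.068),("pot",335,44,.042),("bottle",303,409,.085)):print(n,P(u,v,z).round(4))
E
```

```text
large [0.4399 0.0807] [ 59. 108.  59. 106.] vertical-axis yaw -0.26 horiz 1.305
medium [0.662  0.0427] [50. 84. 50. 78.] vertical-axis yaw -0.071 horiz 1.524
small [ 0.538  -0.0835] [35. 61. 34. 62.] vertical-axis yaw -0.347 horiz 1.275
slim [ 0.4364 -0.32  ] [123.  32. 125.  34.] vertical-axis yaw 0.097 horiz 1.682
basket [ 0.5195 -0.3159] [246. 336. 247. 338.] vertical-axis yaw -0.035 horiz 1.54
ret [0.4824 0.3217] [177. 248. 177. 250.] vertical-axis yaw 0.054 horiz 1.584
vial [ 0.6042 -0.346   0.068 ]
pot [ 0.6781 -0.1276  0.042 ]
bottle [ 0.3885 -0.0881  0.085 ]
```

Call:
arm_command([
  [100,0,0,0,-0.09],
  [100,0,0,0,-0.09],
  [100,0,0,0,-0.09],
  [100,-0.028,-0.028,0,0],
  [100,-0.028,-0.028,0,0],
  [100,-0.028,-0.028,0,0],
  [100,-0.028,-0.028,0,0],
  [100,-0.028,-0.028,0,0],
  [100,-0.028,-0.028,0,0],
  [100,-0.028,-0.028,0,0],
  [100,-0.028,-0.028,0,0],
  [100,-0.028,-0.028,0,0],
], newtons=40)

```text
t: 1.2
tool_pos: [0.42, 0.3483, 0.2394]
orientation: [[-1.0, 0.001, 0.0], [0.001, 1.0, 0.0], [-0.0, 0.0, -1.0]]
contact_force: [1.0, 1.1, -1.0]
gripper_width: 0.999
grasp_force: 0.0
```

Call:
arm_command([
  [65,-0.0013,-0.0385,0,0],
  [65,-0.0013,-0.0385,0,0],
  [65,-0.0013,-0.0385,0,0],
  [65,-0.0013,-0.0385,0,0],
  [65,-0.0013,-0.0385,0,0],
  [65,-0.0013,-0.0385,0,0],
  [65,-0.0013,-0.0385,0,0],
  [65,-0.0013,-0.0385,0,0],
  [65,-0.0013,-0.0385,0,0],
  [65,-0.0013,-0.0385,0,0],
  [65,-0.0013,-0.0385,0,0],
  [65,-0.0013,-0.0385,0,0],
])

```text
t: 2.2
tool_pos: [0.4339, -0.1139, 0.2395]
orientation: [[-1.0, 0.001, 0.0], [0.001, 1.0, 0.0], [-0.0, 0.0, -1.0]]
contact_force: [0.6, 0.9, 0.0]
gripper_width: 0.651
grasp_force: 0.0
```

Call:
arm_command([
  [65,0,-0.0343,0,0],
  [65,0,-0.0343,0,0],
  [65,0,-0.0343,0,0],
  [65,0,-0.0343,0,0],
  [65,0,-0.0343,0,0],
  [65,0,-0.0343,0,0],
])

```text
t: 2.7
tool_pos: [0.4337, -0.3195, 0.2393]
orientation: [[-1.0, 0.001, 0.0], [0.001, 1.0, 0.0], [-0.0, 0.0, -1.0]]
contact_force: [-0.2, -0.0, 0.0]
gripper_width: 0.648
grasp_force: 0.0
```

Call:
arm_command([
  [65,0,0,0.01,0.122],
  [65,0,0,0.01,0.122],
  [65,0,0,0.01,0.122],
  [65,0,0,0.01,0.122],
  [65,0,0,0.01,0.122],
  [65,0,0,0.01,0.122],
  [65,0,0,0.01,0.122],
  [65,0,0,0.01,0.122],
  [65,0,0,0.01,0.122],
  [65,0,0,0.01,0.122],
  [65,0,0,0.01,0.122],
  [65,0,0,0.01,0.122],
])

```text
t: 3.7
tool_pos: [0.4341, -0.3178, 0.1188]
orientation: [[-0.1, 0.995, -0.0], [0.995, 0.1, -0.0], [-0.0, -0.0, -1.0]]
contact_force: [0.8, 0.2, 0.1]
gripper_width: 0.648
grasp_force: 0.0
```

```bash
python3 - <<'E'
from h import *
s=r.get_state(); print(s['q'].round(2),s['tool_pos'])
snap("scene","s1.png",(60,130,200,250),5)
E
```

```text
[ 0.13  0.63  0.56  1.95 -0.5   0.7   1.09] [ 0.43405419 -0.31779676  0.11880135]
```

View pics/s1.png

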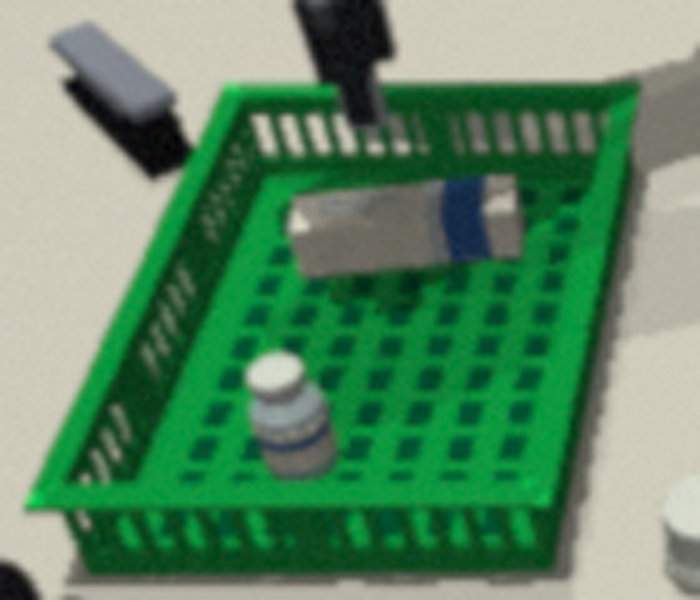

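The scene crop shows the open fingers at about (370,110), above and behind the slim carton at (405,225). The vial is clear at (290,415). I'll descend.

Call:
arm_command([
  [65,0,0.002,0.025,0],
  [65,0,0,0.025,0],
  [65,0,0,0.02,0],
  [65,0,0,0.016,0],
  [65,0,0,0.008,0],
  [65,0,0,0.006,0],
  [65,0,0,0,0],
])

```text
t: 4.33
tool_pos: [0.4359, -0.3176, 0.0189]
orientation: [[-0.107, 0.994, -0.001], [0.994, 0.107, 0.0], [0.0, -0.0, -1.0]]
contact_force: [0.2, 0.2, -0.5]
gripper_width: 0.647
grasp_force: 0.0
```

Call:
arm_command([
  [10,0,0,0,0],
  [10,0,0,0,0],
  [10,0,0,0,0],
  [10,0,0,0,0],
  [10,0,0,0,0],
  [10,0,0,0,0],
])

```text
t: 4.83
tool_pos: [0.4365, -0.3179, 0.0203]
orientation: [[-0.106, 0.994, 0.001], [0.994, 0.106, -0.001], [-0.001, 0.001, -1.0]]
contact_force: [-2.7, -0.2, 8.4]
gripper_width: 0.393
grasp_force: 40.7
```

Call:
arm_command([
  [10,0,0,-0.02,0],
  [10,0,0,-0.035,0],
  [10,0,0,-0.035,0],
  [10,0,0,-0.035,0],
  [10,0,0,-0.01,-0.1],
  [10,0,0,-0.01,-0.12],
  [10,0,0,0,-0.12],
  [10,0,0,0,-0.12],
  [10,0,0,0,-0.12],
  [10,0,0,0,-0.12],
  [10,0,0,0,-0.12],
  [10,0,0,0,-0.12],
])

```text
t: 5.83
tool_pos: [0.4361, -0.3176, 0.165]
orientation: [[-0.868, 0.496, 0.001], [0.496, 0.868, -0.001], [-0.001, -0.0, -1.0]]
contact_force: [-0.3, 0.8, -0.6]
gripper_width: 0.39
grasp_force: 40.0
```

Call:
arm_command([
  [10,0,0,0,-0.12],
  [10,0,0,0,-0.12],
  [10,0,0,0,-0.12],
  [10,0,0,0,-0.12],
  [10,0,0,0,-0.046],
  [10,0,0.02,0,0],
  [10,0,0.035,0,0],
  [10,0,0.035,0,0],
  [10,0,0.035,0,0],
  [10,0,0.035,0,0],
  [10,0,0.035,0,0],
  [10,0,0.035,0,0],
])

```text
t: 6.83
tool_pos: [0.4355, -0.0861, 0.1649]
orientation: [[-1.0, -0.001, 0.001], [-0.001, 1.0, -0.0], [-0.001, -0.0, -1.0]]
contact_force: [1.1, 0.2, -0.3]
gripper_width: 0.391
grasp_force: 40.0
```

Call:
arm_command([
  [10,-0.0035,0.035,0,0],
  [10,-0.0035,0.035,0,0],
  [10,-0.0035,0.035,0,0],
  [10,-0.0035,0.035,0,0],
  [10,-0.0035,0.035,0,0],
  [10,-0.0035,0.035,0,0],
  [10,-0.0035,0.035,0,0],
  [10,-0.0035,0.035,0,0],
  [10,-0.0035,0.035,0,0],
  [10,-0.0035,0.035,0,0],
  [10,-0.0035,0.035,0,0],
  [10,-0.0035,0.025,0,0],
])

```text
t: 7.83
tool_pos: [0.4768, 0.3259, 0.1649]
orientation: [[-1.0, -0.004, 0.001], [-0.004, 1.0, 0.001], [-0.001, 0.001, -1.0]]
contact_force: [-0.3, -0.5, -1.0]
gripper_width: 0.393
grasp_force: 40.0
```

Call:
arm_command([
  [10,-0.005,-0.004,0.03,0],
  [10,0,0,0.035,0],
  [10,0,0,0.035,0],
  [10,0,0,0.025,0],
  [10,0,0,0.012,0],
  [10,0,0,0.005,0],
  [10,0,0,0,0],
  [65,0,0,0,0],
  [65,0,0,0,0],
  [65,0,0,0,0],
  [65,0,0,0,0],
  [65,0,0,0,0],
])

```text
t: 8.83
tool_pos: [0.4826, 0.3187, 0.023]
orientation: [[-1.0, -0.001, 0.001], [-0.001, 1.0, 0.001], [-0.001, 0.001, -1.0]]
contact_force: [-0.7, -0.4, 0.1]
gripper_width: 0.65
grasp_force: 0.0
```

Call:
arm_command([
  [65,0,0,-0.02,0],
  [65,0,0,-0.03,0],
  [65,0,0,-0.035,0],
  [95,0,-0.01,-0.03,0],
  [95,0.004,-0.03,0,0],
  [95,0.006,-0.033,0,0],
  [95,0.006,-0.033,0,0],
  [95,0.006,-0.033,0,0],
  [95,0.006,-0.033,0,0],
  [95,0.006,-0.033,0,0],
  [95,0.006,-0.03,0,0],
  [95,0.002,-0.006,0,0],
])

```text
t: 9.83
tool_pos: [0.4395, 0.0729, 0.1377]
orientation: [[-1.0, 0.003, -0.0], [0.003, 1.0, -0.001], [0.0, -0.001, -1.0]]
contact_force: [0.8, -0.1, 0.8]
gripper_width: 0.948
grasp_force: 0.0
```

```bash
python3 - <<'E'
from h import *
snap("scene","s2.png",(200,120,420,260),3.6)
E
```

```text
(no output)
```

View pics/s2.png

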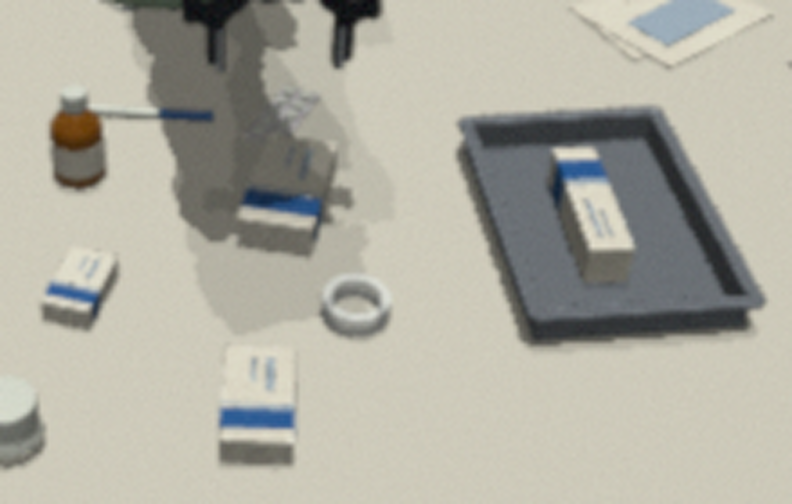

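The slim carton lies in the tray at (595,215). The large carton is at (285,195) under the gripper.

Call:
arm_command([
  [100,0,0.008,0,0.06],
  [100,0,0,0.02,0.1],
  [100,0,0,0.025,0.1],
  [100,0,0,0.025,0],
  [100,0,0,0.025,0],
  [100,0,0,0.017,0],
  [100,0,0,0.009,0],
  [100,0,0,0.005,0],
  [100,0,0,0,0],
])

```text
t: 10.63
tool_pos: [0.4405, 0.0857, 0.0109]
orientation: [[-0.967, 0.256, -0.001], [0.256, 0.967, -0.0], [0.001, -0.0, -1.0]]
contact_force: [-0.7, 0.8, 0.1]
gripper_width: 0.998
grasp_force: 0.0
```

Call:
arm_command([
  [30,0,0,0,0],
  [30,0,0,0,0],
  [30,0,0,0,0],
  [30,0,0,0,0],
  [30,0,0,0,0],
  [30,0,0,0,0],
])

```text
t: 11.13
tool_pos: [0.4411, 0.0856, 0.0123]
orientation: [[-0.967, 0.256, 0.002], [0.256, 0.967, 0.001], [-0.001, 0.001, -1.0]]
contact_force: [-1.8, 1.1, 8.1]
gripper_width: 0.694
grasp_force: 41.5
```

Call:
arm_command([
  [30,0,0,-0.02,0],
  [30,0,0,-0.035,0],
  [30,0,0,-0.035,0],
  [30,0,0,-0.035,-0.05],
  [30,0,0,-0.025,-0.08],
  [30,0,0,0,-0.1],
])

```text
t: 11.63
tool_pos: [0.4426, 0.086, 0.1664]
orientation: [[-1.0, 0.026, 0.007], [0.026, 1.0, 0.002], [-0.007, 0.003, -1.0]]
contact_force: [1.5, 0.1, -0.6]
gripper_width: 0.693
grasp_force: 45.2
```

Call:
arm_command([
  [30,-0.0018,-0.0335,0,0],
  [30,-0.0018,-0.0335,0,0],
  [30,-0.0018,-0.0335,0,0],
  [30,-0.0018,-0.0335,0,0],
  [30,-0.0018,-0.0335,0,0],
  [30,-0.0018,-0.0335,0,0],
  [30,-0.0018,-0.0335,0,0],
  [30,-0.0018,-0.0335,0,0],
  [30,-0.0018,-0.0335,0,0],
  [30,-0.0018,-0.0335,0,0],
  [30,-0.0018,-0.0335,0,0],
  [30,-0.0018,-0.0335,0,0],
])

```text
t: 12.63
tool_pos: [0.4503, -0.3188, 0.1622]
orientation: [[-1.0, 0.029, 0.001], [0.029, 1.0, -0.0], [-0.001, -0.0, -1.0]]
contact_force: [0.9, -0.0, -0.4]
gripper_width: 0.694
grasp_force: 45.1
```

Call:
arm_command([
  [30,0,0,0.02,0],
  [30,0,0,0.02,0],
])

```text
t: 12.8
tool_pos: [0.4506, -0.3195, 0.1222]
orientation: [[-0.999, 0.032, 0.003], [0.032, 0.999, -0.002], [-0.003, -0.002, -1.0]]
contact_force: [-0.1, 1.0, -1.7]
gripper_width: 0.695
grasp_force: 45.1
```

Call:
arm_command([
  [30,0,0,0.03,0],
  [30,0,0,0.03,0],
  [30,0,0,0.025,0],
  [30,0,0,0.012,0],
  [30,0,0,0.006,0],
  [30,0,0,0.002,0],
  [30,0,0,0,0],
  [95,0,0,0,0],
  [95,0,0,0,0],
  [95,0,0,0,0],
  [95,0,0,0,0],
  [95,0,0,0,0],
])

```text
t: 13.8
tool_pos: [0.4508, -0.3171, 0.0167]
orientation: [[-1.0, 0.029, 0.001], [0.029, 1.0, -0.0], [-0.001, -0.0, -1.0]]
contact_force: [-0.8, 0.2, 0.4]
gripper_width: 0.951
grasp_force: 0.0
```

Call:
arm_command([
  [95,0,0,-0.02,0],
  [95,0,0,-0.035,0],
  [95,0,0,-0.035,0],
  [95,0,0,-0.035,0],
  [85,0,0,-0.025,0],
  [85,0,0,0,-0.032],
  [85,0,0,0,0],
])

```text
t: 14.38
tool_pos: [0.4512, -0.3173, 0.1679]
orientation: [[-1.0, -0.005, 0.003], [-0.005, 1.0, -0.001], [-0.003, -0.001, -1.0]]
contact_force: [0.5, 1.2, -0.7]
gripper_width: 0.85
grasp_force: 0.0
```

Call:
arm_command([
  [85,-0.0176,0.03,0,0],
  [85,-0.0176,0.03,0,0],
  [85,-0.0176,0.03,0,0],
  [85,-0.0176,0.03,0,0],
  [85,-0.0176,0.03,0,0],
  [85,-0.0176,0.03,0,0],
  [85,-0.0176,0.03,0,0],
  [85,-0.0176,0.03,0,0],
  [85,-0.0176,0.03,0,0],
  [85,-0.0176,0.03,0,0],
  [85,-0.0176,0.03,0,0],
  [85,-0.0176,0.03,0,0],
])

```text
t: 15.38
tool_pos: [0.6607, 0.0453, 0.1651]
orientation: [[-1.0, -0.002, -0.002], [-0.002, 1.0, -0.0], [0.002, -0.0, -1.0]]
contact_force: [1.2, -0.1, 0.6]
gripper_width: 0.852
grasp_force: 0.0
```

```bash
python3 - <<'E'
from h import *
snap("scene","s3.png",(60,120,320,280),3)
print(r.get_state()['tool_pos'])
E
```

```text
[0.6630786  0.05322059 0.16469931]
```

View pics/s3.png

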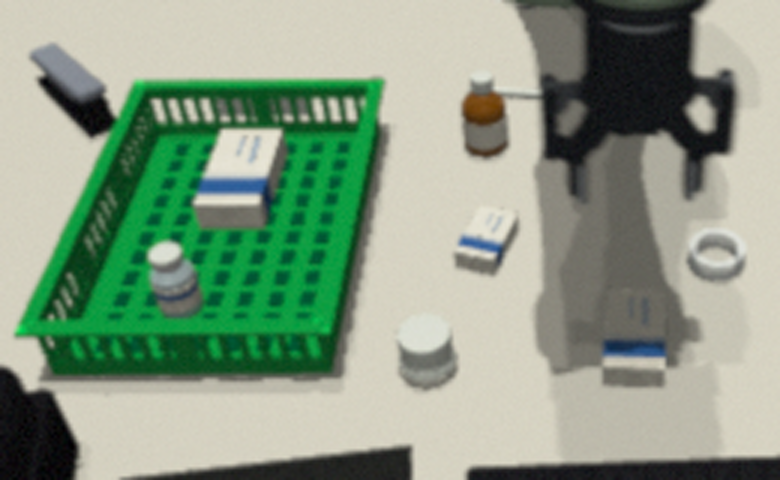

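```bash
python3 - <<'E'
from h import *
def P(u,v,z): return px2w("scene",(u+.5)/3-.5+60,(v+.5)/3-.5+120,z)[:2].round(4)
print("large rear",P(224,128,.034),P(284,130,.034),"front bottom",P(198,222,.004),P(266,227,.004))
print("med rear",P(610,290,.024),P(666,290,.024),"front",P(604,381,0),P(664,384,0))
print("small rear",P(483,207,.02),P(518,214,.02),"front",P(457,265,0),P(496,272,0))
print(r.get_state()['tool_pos'])
E
```

```text
large rear [ 0.3924 -0.3414] [ 0.3983 -0.2818] front bottom [ 0.4961 -0.3521] [ 0.5058 -0.2872]
med rear [0.6206 0.0274] [0.6227 0.0751] front [0.7004 0.0186] [0.7056 0.0673]
small rear [ 0.5048 -0.0846] [ 0.5159 -0.0521] front [ 0.56   -0.1077] [ 0.5704 -0.0723]
[0.6630786  0.05322059 0.16469931]
```

Call:
arm_command([
  [85,0,0,0.02,0.05],
  [85,0,0,0.02,0],
  [85,0,0,0,0],
  [85,0,0,0,0],
])

```text
t: 15.77
tool_pos: [0.6597, 0.0434, 0.125]
orientation: [[-0.999, 0.047, -0.003], [0.047, 0.999, -0.001], [0.003, -0.001, -1.0]]
contact_force: [0.3, -0.2, 1.1]
gripper_width: 0.847
grasp_force: 0.0
```

Call:
arm_command([
  [85,-0.0025,0.0015,0.025,0.02],
  [85,0,0,0.03,0],
  [85,0,0,0.028,0],
  [85,0,0,0.018,0],
  [85,0,0,0.009,0],
  [85,0,0,0.005,0],
  [85,0,0,0,0],
  [85,0,0,0,0],
])

```text
t: 16.43
tool_pos: [0.664, 0.0449, 0.0126]
orientation: [[-0.998, 0.067, 0.002], [0.067, 0.998, 0.0], [-0.002, 0.0, -1.0]]
contact_force: [0.7, -0.0, -0.2]
gripper_width: 0.846
grasp_force: 0.0
```

Call:
arm_command([
  [25,0,0,0,0],
  [25,0,0,0,0],
  [25,0,0,0,0],
  [25,0,0,0,0],
  [25,0,0,0,0],
  [25,0,0,0,0],
  [25,0,0,0,0],
])

```text
t: 17.02
tool_pos: [0.6639, 0.045, 0.0127]
orientation: [[-0.998, 0.067, 0.002], [0.067, 0.998, 0.0], [-0.002, 0.0, -1.0]]
contact_force: [-1.8, -0.4, 8.4]
gripper_width: 0.573
grasp_force: 40.4
```

Call:
arm_command([
  [25,0,0,-0.02,0],
  [25,0,0,-0.035,0],
  [25,0,0,-0.035,0],
  [25,0,0,-0.035,0],
  [25,0,0,-0.025,-0.038],
  [25,0,0,0,0],
])

```text
t: 17.52
tool_pos: [0.6657, 0.045, 0.1677]
orientation: [[-1.0, 0.027, 0.008], [0.027, 1.0, 0.001], [-0.008, 0.001, -1.0]]
contact_force: [0.7, 0.3, -1.5]
gripper_width: 0.573
grasp_force: 42.6
```

Call:
arm_command([
  [25,0.0168,-0.0307,0,0],
  [25,0.0168,-0.0307,0,0],
  [25,0.0168,-0.0307,0,0],
  [25,0.0168,-0.0307,0,0],
  [25,0.0168,-0.0307,0,0],
  [25,0.0168,-0.0307,0,0],
  [25,0.0168,-0.0307,0,0],
  [25,0.0168,-0.0307,0,0],
  [25,0.0168,-0.0307,0,0],
  [25,0.0168,-0.0307,0,0],
  [25,0.0168,-0.0307,0,0],
  [25,0.0168,-0.0307,0,0],
])

```text
t: 18.52
tool_pos: [0.45, -0.3187, 0.1616]
orientation: [[-1.0, 0.029, 0.001], [0.029, 1.0, -0.0], [-0.001, -0.0, -1.0]]
contact_force: [0.3, -1.0, -0.0]
gripper_width: 0.572
grasp_force: 42.6
```

Call:
arm_command([
  [25,0,0,0.02,0],
  [25,0,0,0.02,0],
  [25,0,0,0,0],
  [25,0,0,0,0],
  [25,0,0,0,0],
])

```text
t: 18.93
tool_pos: [0.4515, -0.3174, 0.1222]
orientation: [[-1.0, 0.028, 0.001], [0.028, 1.0, -0.0], [-0.001, -0.0, -1.0]]
contact_force: [-0.3, 0.0, -0.1]
gripper_width: 0.582
grasp_force: 42.5
```

Call:
arm_command([
  [25,0,0.001,0.025,0],
  [25,0,0,0.025,0],
  [25,0,0,0.014,0],
  [25,0,0,0.007,0],
  [25,0,0,0.003,0],
  [25,0,0,0.001,0],
  [25,0,0,0,0],
  [75,0,0,0,0],
  [75,0,0,0,0],
  [75,0,0,0,0],
  [75,0,0,0,0],
  [75,0,0,0,0],
])

```text
t: 19.93
tool_pos: [0.4512, -0.3165, 0.0465]
orientation: [[-1.0, 0.029, 0.0], [0.029, 1.0, -0.0], [-0.0, -0.0, -1.0]]
contact_force: [-0.6, -0.8, -0.2]
gripper_width: 0.749
grasp_force: 0.0
```

Call:
arm_command([
  [75,0,0,-0.02,0],
  [75,0,0,-0.03,0],
  [75,0,0,-0.03,0],
  [75,0,0,-0.03,0],
  [70,0,0,-0.01,-0.032],
  [70,0,0,0,0],
])

```text
t: 20.43
tool_pos: [0.4521, -0.3171, 0.169]
orientation: [[-1.0, -0.005, 0.004], [-0.005, 1.0, -0.002], [-0.004, -0.002, -1.0]]
contact_force: [-0.3, 0.2, 0.2]
gripper_width: 0.696
grasp_force: 0.0
```

Call:
arm_command([
  [70,-0.0108,0.0294,0,0],
  [70,-0.0108,0.0294,0,0],
  [70,-0.0108,0.0294,0,0],
  [70,-0.0108,0.0294,0,0],
  [70,-0.0108,0.0294,0,0],
  [70,-0.0108,0.0294,0,0],
  [70,-0.0108,0.0294,0,0],
  [70,-0.0108,0.0294,0,0],
  [70,0,0,0.01,0.1],
  [70,0,0,0.02,0.12],
  [70,0,0,0.01,0.12],
  [70,0,0,0,0],
])

```text
t: 21.43
tool_pos: [0.5352, -0.0805, 0.1235]
orientation: [[-0.942, 0.336, -0.004], [0.336, 0.942, -0.0], [0.004, -0.002, -1.0]]
contact_force: [-0.2, 0.1, -0.7]
gripper_width: 0.694
grasp_force: 0.0
```

```bash
python3 - <<'E'
from h import *
snap("scene","s4.png",(90,120,290,270),4)
E
```

```text
(no output)
```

View pics/s4.png

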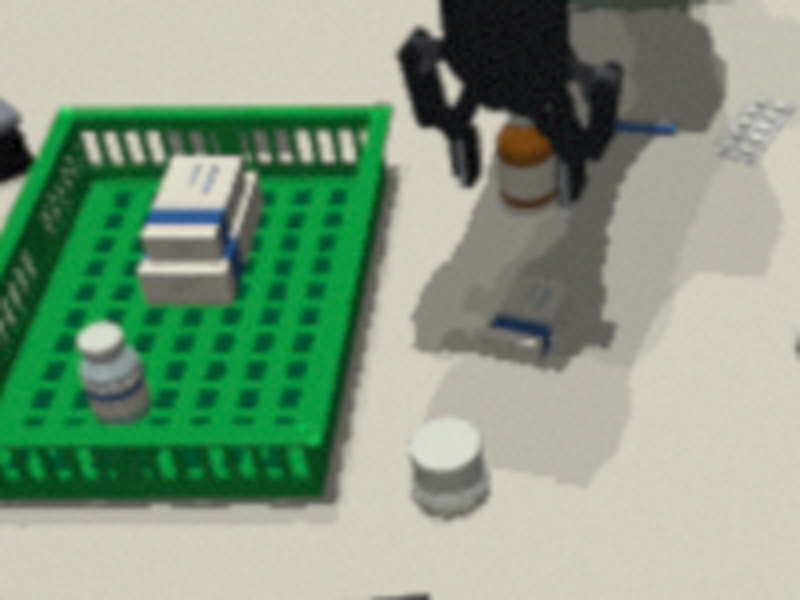

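The medium carton sits squarely on the large one at (190,200). The gripper is above the small carton at (525,315), and the bottle and pot are undisturbed.

Call:
arm_command([
  [70,-0.0025,0,0.025,0],
  [70,0,0,0.03,0],
  [70,0,0,0.028,0],
  [70,0,0,0.016,0],
  [70,0,0,0.009,0],
  [70,0,0,0.004,0],
  [70,0,0,0,0],
  [70,0,0,0,0],
])

```text
t: 22.15
tool_pos: [0.5397, -0.082, 0.0153]
orientation: [[-0.944, 0.33, 0.001], [0.33, 0.944, -0.0], [-0.001, 0.0, -1.0]]
contact_force: [-0.4, -0.3, -0.4]
gripper_width: 0.699
grasp_force: 0.0
```

Call:
arm_command([
  [15,0,0,0,0],
  [15,0,0,0,0],
  [15,0,0,0,0],
  [15,0,0,0,0],
  [15,0,0,0,0],
  [15,0,0,0,0],
  [15,0,0,0,0],
], newtons=30)

```text
t: 22.73
tool_pos: [0.5397, -0.0818, 0.0154]
orientation: [[-0.944, 0.33, 0.002], [0.33, 0.944, -0.0], [-0.001, 0.001, -1.0]]
contact_force: [-1.5, 0.5, 10.7]
gripper_width: 0.435
grasp_force: 29.4
```

```bash
python3 - <<'E'
from h import *
def P(u,v,z): return px2w("scene",(u+.5)/4-.5+90,(v+.5)/4-.5+120,z)[:2].round(4)
print("med top rear",P(170,155,.058),P(242,156,.058),"front bottom",P(145,256,.034),P(222,258,.034))
print("large front bottom",P(144,302,.004),P(234,305,.004))
E
```

```text
med top rear [ 0.4046 -0.3404] [ 0.4082 -0.2881] front bottom [ 0.4878 -0.3465] [ 0.4924 -0.2927]
large front bottom [ 0.5021 -0.3509] [ 0.508  -0.2874]
```

Call:
arm_command([
  [15,0,0,-0.02,0],
  [15,0,0,-0.03,0],
  [15,0,0,-0.035,0],
  [15,0,0,-0.035,0],
  [15,0,0,-0.03,-0.086],
  [15,0,0,0,-0.11],
  [15,0,0,0,-0.11],
  [15,0,0,0,0],
])

```text
t: 23.4
tool_pos: [0.5394, -0.0817, 0.1655]
orientation: [[-1.0, 0.025, 0.002], [0.025, 1.0, 0.0], [-0.002, 0.0, -1.0]]
contact_force: [-0.2, -1.2, -0.2]
gripper_width: 0.43
grasp_force: 31.4
```

Call:
arm_command([
  [15,0.0104,-0.0297,0,0],
  [15,0.0104,-0.0297,0,0],
  [15,0.0104,-0.0297,0,0],
  [15,0.0104,-0.0297,0,0],
  [15,0.0104,-0.0297,0,0],
  [15,0.0104,-0.0297,0,0],
  [15,0.0104,-0.0297,0,0],
  [15,0.0104,-0.0297,0,0],
  [15,0,0,0.02,0],
  [15,0,0,0,0],
  [15,0,0,0,0],
  [15,0,0,0,0],
])

```text
t: 24.4
tool_pos: [0.449, -0.316, 0.1448]
orientation: [[-1.0, 0.032, 0.0], [0.032, 1.0, 0.0], [-0.0, 0.0, -1.0]]
contact_force: [0.1, 0.4, 0.4]
gripper_width: 0.435
grasp_force: 31.3
```

```bash
python3 - <<'E'
from h import *
s=r.get_state();print(s['tool_pos'],s['gripper_width'])
snap("scene","s5.png",(60,80,220,200),5)
E
```

```text
[ 0.44903617 -0.31603736  0.1447759 ] 0.43462094298052223
```

View pics/s5.png

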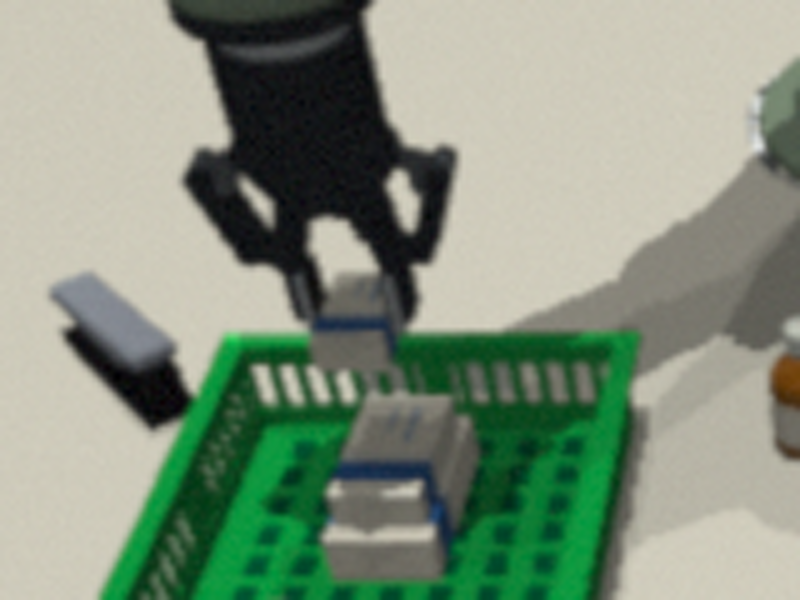

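The small carton is held level at (355,320), directly above the pile at (400,450). I'll lower it.

Call:
arm_command([
  [15,0,0,0.025,0],
  [15,0,0,0.022,0],
  [15,0,0,0.013,0],
  [15,0,0,0.007,0],
  [15,0,0,0.003,0],
  [15,0,0,0.001,0],
  [15,0,0,0,0],
  [15,0,0,0,0],
  [65,0,0,0,0],
  [65,0,0,0,0],
  [65,0,0,0,0],
  [65,0,0,0,0],
])

```text
t: 25.45
tool_pos: [0.4487, -0.3168, 0.0735]
orientation: [[-1.0, 0.031, 0.0], [0.031, 1.0, -0.0], [-0.0, -0.0, -1.0]]
contact_force: [-0.0, -0.4, 0.3]
gripper_width: 0.65
grasp_force: 0.0
```

Call:
arm_command([
  [65,0,0,-0.01,0],
  [65,0,0,-0.03,0],
  [65,0,0,-0.03,0],
  [65,0,0,-0.03,0],
  [65,0,0.03,0,0],
  [65,0,0.035,0,0],
  [65,0,0.035,0,0],
  [65,0,0.035,0,0],
  [65,0,0.035,0,0],
  [65,0,0.035,0,0],
  [65,0,0.02,0,0],
  [65,0,0,0,0],
])

```text
t: 26.45
tool_pos: [0.4559, -0.0875, 0.174]
orientation: [[-1.0, 0.026, 0.0], [0.026, 1.0, 0.001], [-0.0, 0.001, -1.0]]
contact_force: [0.9, 1.2, -0.1]
gripper_width: 0.654
grasp_force: 0.0
```

```bash
python3 - <<'E'
from h import *
a=r.snapshot("scene")[120:260,60:220];b=r.snapshot("top")[130:260,310:420]
a=cv2.resize(a,(440,385),interpolation=2);b=cv2.resize(b,(330,385),interpolation=2)
cv2.imwrite("pics/fin.png",np.hstack([a,b])[:,:,::-1])
E
```

```text
(no output)
```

View pics/fin.png

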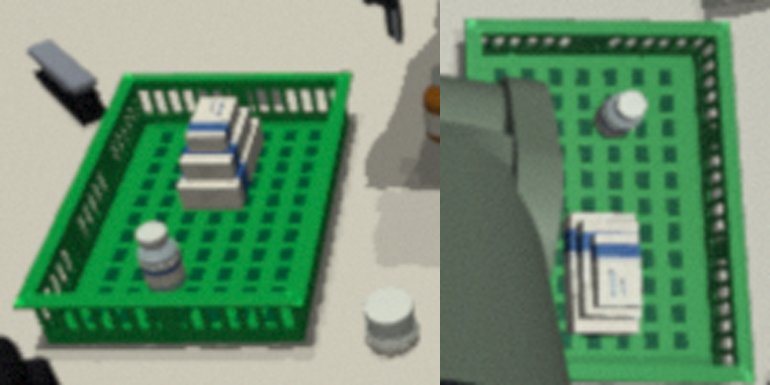

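The final view shows a square three-tier pile at (215,150), the vial upright at (160,255), and the pot and bottle in place. I'll hand it in.

```bash
python3 -c "
from h import *
print(r.hand_in())"
```

```text
the job is handed in; nothing more can be done
None
```

I handed the job in at about 26 s. The slim carton is in the returns tray and the three flat cartons are stacked in the basket, largest to smallest. In the last views the vial was upright and the bottle and pot had not been disturbed. The hand-in returned no verdict.

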